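# Set the rotator shaft to its mark and hold the collar on the flat

### The job

First, with the blue collar still on its wooden stand, pinch the upright shaft of the white rotator drive across its brass flat and turn it until the flat faces the yellow mark on the housing. Then fetch the collar and lower it over the shaft, its red screw over the flat and pointing along the yellow mark, until it sits fully down on the dark shoulder, and finish while still gripping it there so that I can tighten the screw. Leave the beaker and the two dye bottles alone.

Things in the scene. Friction and masses are not known exactly. Their poses are not given: they have to be found in the camera images.
- drive: White box-shaped rotator drive, 130 (x) x 110 (y) x 60 mm high, fixed to the bench; origin at the centre of its underside, z up. The upright shaft stands over the origin. Its -x side is the front, where the yellow mark is.
- mark (a point): Centre of the yellow index line (34 mm long, 8 mm wide) on the housing's top, 47 mm from the shaft's axis in the drive's -x direction, 62 mm above the bench; it has the drive's axes.
- shoulder (a point): Point on the shaft's axis on top of its dark round shoulder (36 mm across, 18 mm high, top 83 mm above the bench). Above it the steel D-shaped shaft stands 52 mm up, 22 mm across with one brass flat, its top 8 mm tapering to a 12 mm nose. The collar sits on this shoulder. The point turns with the shaft: its -x axis points out of the flat, z up.
- shaft (a joint): Turn of the shaft in rad: 0 when the flat faces the yellow mark, growing anticlockwise seen from above; stops at -2.6 and 2.6. It starts 0.6 to 1.4 rad anticlockwise of the mark, turns with slight friction (0.06 N m) and stays where it is left.
- flat: The shaft's brass flat, 17 mm wide, 44 mm high from the shoulder up. Origin on the shaft's axis at the shoulder's height; the flat's face lies 7 mm from it along this body's -x, the round back 11 mm along +x. It turns with the shaft. Pinched square across the flat the shaft measures 18 mm, elsewhere up to 22 mm, so a grip that closes to 18 mm feels the flat.
- stand: Wooden stand fixed to the bench: a 100 x 100 x 12 mm foot with a round post, diameter 34 mm, whose top is 30 mm above the bench. The collar lies on the post. Origin at the centre of its underside.
- collar_center (a point): Centre (half-way up, on the bore's axis) of the loose blue collar: block 40 x 40 x 24 mm high, 0.08 to 0.17 kg, 25 mm bore along z. -x points along its red screw, which reaches 39 mm from the axis; the screw's 12 mm wide foot in the bore comes to 8.5 mm from the axis: it passes only over the flat. Grip the +y and -y faces. It starts level on the stand; seated, it is 12 mm above shoulder.
- beaker: Clear beaker, 68 mm across, 80 mm high, loose; origin at the centre of its underside. Leave alone.
- dye_red: Small black dye bottle with a red cap, 30 mm across, 70 mm high, loose; origin at the centre of its underside. Leave alone.
- dye_blue: Small black dye bottle with a blue cap, 30 mm across, 70 mm high, loose; origin at the centre of its underside. Leave alone.

How it is judged:
On the way, in this order (a step that is already met when the one before it is completed fails the run):
1. with the collar still on its stand, the fingers pinch the shaft's flat and the flat faces the yellow mark within 0.2 rad (contact force between the fingers and flat above 1.5 N and value of joint shaft between -0.2 and 0.2 rad and distance of collar_center from where it was at the start of the episode below 0.02 m), for 0.2 s.
2. the fingers have lifted the collar off its stand (contact force between the fingers and collar above 1 N and distance of collar_center from where it was at the start of the episode above 0.03 m and contact force between collar and stand below 0.1 N), for 0.1 s.
At the end, for the whole second after the job is handed in: The collar is fully down on the shaft's shoulder (within 4 mm), upright, centred within 4 mm, its screw over the flat (within 0.25 rad), the flat within 0.2 rad of the yellow mark, nothing turning, and the fingers still grip the collar with more than 2 N (z of collar_center in the frame of shoulder between 0.008 and 0.016 m and horizontal distance between collar_center and shoulder below 0.004 m and angle between collar_center's own z axis and vertical below 0.12 rad and angle between the x axis of collar_center and the x axis of shoulder, either way round below 0.25 rad and value of joint shaft between -0.2 and 0.2 rad and velocity of joint shaft between -0.1 and 0.1 rad/s and contact force between the fingers and collar above 2 N); the arm keeps its last pose, push and grip.
It fails at once if the beaker or a dye bottle is pushed more than 20 mm or tipped (distance of any of beaker, dye_red, dye_blue from where it was at the start of the episode above 0.02 m or angle between any of beaker, dye_red, dye_blue's own z axis and vertical above 0.4 rad).
It also fails if it takes over 58 s, if anything falls off the work surface, if the arm or the gripper's body presses on something with over 40 N, if the wrist force passes 120 N, or if a joint passes its speed limit or range.

### The arm

A 6-joint arm with a two-finger parallel gripper is mounted at the origin on the work surface. World frame = base frame: x ahead of the robot, y to its left, z up, the work surface at z = 0. Lengths are in m, angles in rad, forces in N, time in s.
With the tool pointing down it reaches from about 0.35 to 0.775 m from the base axis. Payload 5.5 kg.
Tool frame: the origin (TCP) lies midway between the tips of the shut fingers; the grasp point (between the pads) lies 19 mm behind it; z points along the fingers, y is the line along which they close (so a half turn about z gives the same grasp; the last joint's range is limited). The gripper opens to 85 mm and grips with 20 to 120 N. Pads are 22 mm wide; open, the fingers measure 114 mm over their backs; the gripper's body (76 mm by 85 mm) begins 54 mm behind the grasp point. The pads swing forward as they close: fully open they stand 13 mm farther back than shut.
Start: joints at [1.065, 0.313, 0.046, 1.304, 0, 1.431], TCP at [0.206, 0.537, 0.231] pointing down, gripper open.
Joint ranges: [-2.76, 2.76], [-0.86, 1.69], [-1.03, 1.26], [-2.2, 2.34], [-1.47, 1.5], [-3.14, 3.14]. Speed limits (rad/s): [2.57, 2.57, 3.14, 3.14, 3.14, 3.14].

### API

Orientations are given as a unit quaternion [w, x, y, z].
In Python, from workcell import env gives the robot as it stands.
- The arm moves only by the tool move_arm, never from a script. Its argument "targets" is a list of rows, each a list of 3 entries, a list of its own where there are three numbers: the shift along the tool's x, y, z in mm, then the turn, a rotation vector about the tool's x, y, z in units of 10 degrees (1.0 is 10 degrees), then the closure, from -1 (fully open) to 1 (shut). In form: [[[dx, dy, dz], [ax, ay, az], gripper], ...]. A call has 1 to 5 rows; each row is the pose to reach, as a shift and turn from the pose commanded when the call began, along the tool's axes at that moment; what a row does not reach only later rows make up. A row lasts 1/8 s, in which the tool goes at most 62.5 mm and 10.7 degrees, less where a joint would pass 70% of its speed; a pose out of reach is approached as far as the arm can. A call with a gripper value outside its range is refused whole. The fingers move at their own pace and stop on an object; "squeeze" is the grip in N (left out, the last holds). Time passes only in rows, so rows that repeat a pose let the fingers close. It gives the time, the measured TCP pose, the force, the opening and the grip force at its end, in the units of the state.
- env.get_state(): the state, without advancing time (a new reading comes with each control period).
- env.read_camera(name): name is "side" or "top" or "wrist"; returns a dict with "pixels" (480x640x3 uint8, red, green, blue), "fovy" (degrees; the focal length in pixels is half the picture's height over the tangent of half this angle, whatever the lens; pixels are square), "cx", "cy" (the principal point, pixels), "dist_coeffs" ([k1, k2, p1, p2, k3] as OpenCV has them; the pictures are not rectified), "extrinsics" (4x4, takes a point from world to camera coordinates); the wrist camera has in their place "mount" (4x4, takes a point from camera to tool coordinates, whose origin is the TCP and whose axes are the flange's). Camera axes: x right, y up, looking along -z (the intrinsics and any distortion apply to the point x, -y, -z); pixel columns grow to the right and rows downward; lengths in m; the calibration is good to about 2 mm. A picture is of the moment at which its call begins: read the wrist's pose just before it. There is no depth.
- env.hand_in(): hands the job in; it is judged then, once.
Trained networks look in a picture, given as the dict that the camera call returned (one of the last four; its "shot" number tells which), for a name from the list of things; names that differ only in an ending like _2 or _b are one class to them, and where a whole thing is asked for, a point or a joint stands for the part that bears it (a point fixed in the world has none). Each returns a list of dicts, best first, with "confidence" (0 to 1); they miss things now and then, are a little off and sometimes report something else, mostly with a low value. They report only what shows in the picture. A call takes as long as a camera call.
- env.spot_in(thing, picture): "centre" ([x, y, z] in m, in world coordinates, good to about 4 mm: the middle of the surface that is visible of it).
- env.regions_of(thing, picture): "mask" (480x640 bool, what is visible of it).
- env.landmark_of(thing, picture): "centre" ([x, y, z] in m, in world coordinates, good to about 4 mm: a listed point, or the origin of a listed thing).
The state is a dict: "clock": time; "joint_pos": joint angles; "qvel": joint speeds; "tau": joint torques, N m; "tcp_pos": TCP position; "orientation": TCP orientation; "wrist_force": force on the tool from outside, world axes, zero at the start; "ft_torque": the same for the moment, N m; "finger_gap": finger opening in m; "grip_force": force on a finger pad.
Only numpy, scipy, OpenCV 4.12 (cv2) and the standard library are available. Lean on these libraries where they do the work, as an engineer would, in place of code of your own. Each camera call takes 0.05 s, during which the arm holds its last target. There are 200 camera calls.

## Working session

There is one attempt and no reset: what is moved stays moved. The work goes in short steps, Python scripts to look and compute and a tool call to move; the robot and the scene stay as the last step left them, time stands still between calls to the robot, and variables do not carry over. Pictures are saved under pics/ and viewed, at most 10 in all, crops included, and the job is handed in when it is done.

Besides the shell and the picture viewer there is one more tool, called after "Call:" as name(argument=value, ...) on one line, values as JSON. move_arm: Moves the arm, as the interface text tells. Its arguments: {"type":"object","properties":{"targets":{"type":"array","items":{"type":"array"}},"squeeze":{"type":"number"}},"required":["targets"]}

```bash
mkdir -p pics; cat > h.py <<'E'
import numpy as np,cv2
from workcell import env
from scipy.spatial.transform import Rotation as R
def save(p,n): cv2.imwrite('pics/'+n+'.png',p['pixels'][:,:,::-1])
def K(p):
    f=240/np.tan(np.radians(p['fovy'])/2); return np.array([[f,0,p['cx']],[0,f,p['cy']],[0,0,1.]])
def tool(s=None):
    s=s or env.get_state(); T=np.eye(4); q=s['orientation']; T[:3,:3]=R.from_quat([q[1],q[2],q[3],q[0]]).as_matrix(); T[:3,3]=s['tcp_pos']; return T
def ext(p,T=None): return np.array(p['extrinsics']) if 'extrinsics' in p else np.linalg.inv(T@np.array(p['mount']))
def onplane(p,uv,z,T=None):
    n=cv2.undistortPoints(np.array(uv,float).reshape(-1,1,2),K(p),np.array(p['dist_coeffs'])).reshape(-1,2)
    d=np.c_[n[:,0],-n[:,1],-np.ones(len(n))]; E=np.linalg.inv(ext(p,T)); d=d@E[:3,:3].T; o=E[:3,3]
    z=np.broadcast_to(z,len(d)); return o+d*((z-o[2])/d[:,2])[:,None]
def proj(p,X,T=None):
    E=ext(p,T); c=np.atleast_2d(X)@E[:3,:3].T+E[:3,3]; c=c*[1,-1,-1]
    return cv2.projectPoints(c,np.zeros(3),np.zeros(3),K(p),np.array(p['dist_coeffs']))[0].reshape(-1,2)
E
cat > a.py <<'E'
from h import *
s=env.get_state(); print(s)
for c in ['top','side']:
    p=env.read_camera(c); save(p,c+'0')
    print(c,np.linalg.inv(ext(p))[:3,3])
    for t in ['drive','mark','shoulder','flat','stand','collar_center','beaker','dye_red','dye_blue']:
        for f in (env.landmark_of,env.spot_in):
            try: print(t,f.__name__,[(np.round(d['centre'],4).tolist(),round(d['confidence'],2)) for d in f(t,p)[:2]])
            except Exception as e: print(t,f.__name__,'err',e)
E
python3 a.py
```

```text
{'clock': 0.0, 'joint_pos': array([ 1.06541090e+00,  3.13992878e-01,  4.49564841e-02,  1.30359287e+00,
       -6.60353139e-06,  1.43120176e+00]), 'qvel': array([-0.00030345, -0.00049391,  0.00144378, -0.00022345, -0.000135  ,
       -0.00013933]), 'tau': array([-2.17559544e-03, -4.80636764e+01,  2.98529506e+01,  1.97406061e-02,
       -3.66991890e-04, -8.65956139e-06]), 'tcp_pos': array([0.20542466, 0.53649685, 0.23040395]), 'orientation': array([-2.87324750e-04,  1.81877393e-01,  9.83320789e-01, -8.70272338e-04]), 'wrist_force': array([ 0.41453523,  0.19732718, -0.30806597]), 'ft_torque': array([ 0.01765614, -0.0044896 ,  0.04619498]), 'grip_force': 0.0, 'finger_gap': 0.08545091675861531}
top [ 0.48427089 -0.00822833  1.22764401]
drive call [([0.5465, 0.1391, -0.0007], 0.57)]
drive call [([0.5404, 0.1389, 0.0602], 0.75)]
mark call [([0.5012, 0.1428, 0.0603], 0.92)]
mark call [([0.5426, 0.137, 0.0567], 0.73)]
shoulder call [([0.5466, 0.1388, 0.0809], 0.82), ([0.7772, -0.1572, -0.0018], 0.27)]
shoulder call [([0.546, 0.1368, 0.0824], 0.62)]
flat call [([0.583, -0.1507, 0.0002], 0.68),
[... 1008 characters left out ...]
shoulder call [([0.5381, 0.147, 0.0885], 0.59)]
flat call [([0.5422, 0.1443, 0.0834], 0.59)]
flat call []
stand call [([0.587, -0.1481, -0.0016], 0.63)]
stand call [([0.5662, -0.1266, 0.0113], 0.72)]
collar_center call [([0.5888, -0.1514, 0.0381], 0.56), ([0.7263, 0.0201, 0.0028], 0.41)]
collar_center call [([0.58, -0.1395, 0.0471], 0.65)]
beaker call [([0.7799, -0.1501, 0.0003], 0.68)]
beaker call [([0.7684, -0.1388, 0.0623], 0.78)]
dye_red call [([0.7266, 0.0205, 0.0006], 0.76)]
dye_red call [([0.7208, 0.0264, 0.0395], 0.74)]
dye_blue call [([0.7882, 0.1581, -0.0015], 0.71), ([0.7253, 0.0217, 0.006], 0.58)]
dye_blue call [([0.7797, 0.1635, 0.0384], 0.61), ([0.5792, -0.1395, 0.0454], 0.26)]
```

View pics/top0.png

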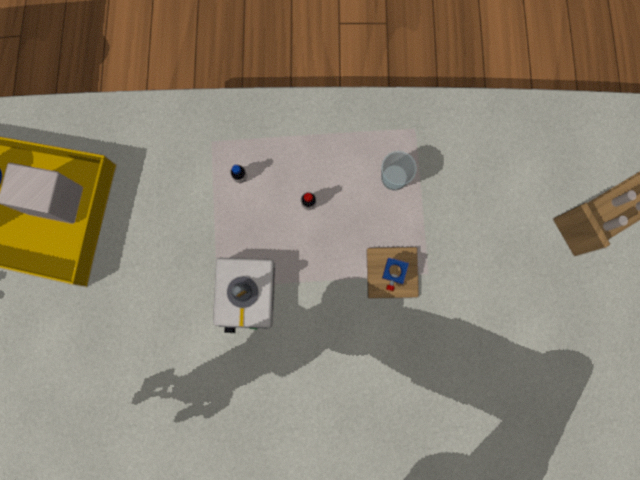

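```bash
python3 -c "
import cv2
a=cv2.imread('pics/top0.png');b=cv2.imread('pics/side0.png')
from h import *
p=env.read_camera('top');q=env.read_camera('side')
ca=np.round(proj(p,[[.544,.141,.1],[.587,-.15,.045]])).astype(int);cb=np.round(proj(q,[[.544,.141,.1],[.587,-.15,.045]])).astype(int)
print(ca,cb)
def cr(i,c,h=50): x,y=c; x=max(h,min(640-h,x)); y=max(h,min(480-h,y)); return cv2.resize(i[y-h:y+h,x-h:x+h],(400,300) if 0 else (300,300),interpolation=cv2.INTER_CUBIC)
cv2.imwrite('pics/crops.png',np.vstack([np.hstack([cr(a,c) for c in ca]),np.hstack([cr(b,c) for c in cb])]))
"
```

```text
[[240 292]
 [396 270]] [[281 288]
 [372 234]]
```

View pics/crops.png

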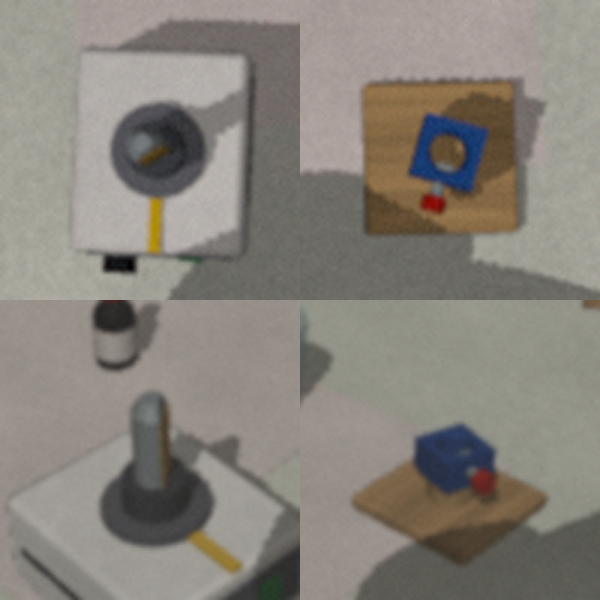

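The top view shows the drive at about (240,292) px, its flat facing lower right of the yellow mark. The collar on its stand is at (396,270) px, with the red screw pointing down and slightly left. Beaker and bottles are well clear. Next step: move over the drive for a wrist view.

```bash
cat >> h.py <<'E'
def tgt(pos,psi_y):
    "tool down, tool y axis at yaw psi_y"
    c,s=np.cos(psi_y),np.sin(psi_y); T=np.eye(4); T[:3,1]=[c,s,0]; T[:3,2]=[0,0,-1]; T[:3,0]=np.cross(T[:3,1],T[:3,2]); T[:3,3]=pos; return T
def move(pos,psi_y,T=None):
    T=tool() if T is None else T; D=np.linalg.inv(T)@tgt(pos,psi_y)
    print('shift',np.round(D[:3,3]*1000,1),'turn',np.round(np.degrees(R.from_matrix(D[:3,:3]).as_rotvec())/10,3))
E
python3 -c "
from h import *
p=env.read_camera('wrist');print(p['mount'],p['fovy'])
print(R.from_matrix(tool()[:3,:3]).as_matrix().round(3))
move([.47,.14,.30],1.57-.07)
E=None
# drive yaw from yellow mask, top+side
for c in ['top','side']:
    p=env.read_camera(c);h=cv2.cvtColor(p['pixels'],cv2.COLOR_RGB2HSV)
    m=(h[...,0]>15)&(h[...,0]<32)&(h[...,1]>150)&(h[...,2]>90)
    u0=proj(p,[[.501,.1435,.062]])[0];v,u=np.nonzero(m);k=np.hypot(u-u0[0],v-u0[1])<25
    X=onplane(p,np.c_[u[k],v[k]],.062);d=X-X.mean(0);w=np.linalg.svd(d)[2][0];print(c,k.sum(),X.mean(0),np.arctan2(w[1],w[0]),np.ptp(d@w))
"
```

```text
[[-3.58799621e-04  9.59978117e-01  2.80074787e-01  7.16556175e-02]
 [ 9.99999743e-01  5.18155927e-04 -4.94935028e-04 -8.69037816e-04]
 [-6.20249207e-04  2.80074537e-01 -9.59978056e-01 -1.43044284e-01]
 [ 0.00000000e+00  0.00000000e+00  0.00000000e+00  1.00000000e+00]] 63.710260741029245
[[-0.934  0.358  0.   ]
 [ 0.358  0.934  0.   ]
 [-0.     0.    -1.   ]]
shift [-388.8 -276.2  -68.7] turn [ 1.00e-03  0.00e+00 -1.69e+00]
top 54 [0.4992194  0.14274074 0.062     ] 3.118892550726197 0.03187025235200576
side 42 [0.49687328 0.14290043 0.062     ] 3.094830724325278 0.030316403863910796
```

Call:
move_arm(targets=[[[-55,-30,-10],[0,0,-0.3],-1],[[-108,-63,-10],[0,0,-0.7],-1],[[-160,-97,-10],[0,0,-1.0],-1],[[-215,-130,-10],[0,0,-1.4],-1],[[-268,-163,-10],[0,0,-1.69],-1]])

```text
clock: 2.78
tcp_pos: [0.3975, 0.289, 0.2416]
orientation: [0.0, 0.034, 0.999, 0.0]
wrist_force: [0.8, 1.7, 0.4]
finger_gap: 0.0855
grip_force: 0.0
```

```bash
python3 -c "
from h import *
print(tool()[:3,3]);move([.53,.14,.24],1.54)"
```

```text
[0.39746636 0.28898438 0.24159758]
shift [-142.4 -139.5    1.6] turn [ 0.004  0.005 -0.217]
```

Call:
move_arm(targets=[[[-42,-42,0],[0,0,-0.2],-1],[[-85,-83,0],[0,0,-0.2],-1],[[-125,-122,0],[0,0,-0.2],-1],[[-142,-140,0],[0,0,-0.2],-1],[[-142,-140,0],[0,0,-0.2],-1]])

```text
clock: 3.4
tcp_pos: [0.5292, 0.1392, 0.2409]
orientation: [-0.0, 0.02, 1.0, 0.0]
wrist_force: [0.3, 0.3, -0.4]
finger_gap: 0.0855
grip_force: 0.0
```

```bash
cat > w.py <<'E'
from h import *
import sys
T=tool();p=env.read_camera('wrist');save(p,sys.argv[1]);print(T[:3,3],np.arctan2(T[1,1],T[0,1]))
for t in sys.argv[2:]:
    print(t,[(np.round(d['centre'],4).tolist(),round(d['confidence'],2)) for d in env.landmark_of(t,p)[:2]])
np.savez('w_'+sys.argv[1],T=T,**{k:p[k] for k in ('fovy','cx','cy','dist_coeffs','mount','pixels')})
E
python3 w.py w1 shoulder mark drive flat
```

```text
[0.52920634 0.13923349 0.24093306] 1.5315218165864612
shoulder [([0.5474, 0.1413, 0.0822], 0.93)]
mark [([0.4975, 0.1429, 0.0616], 0.65)]
drive [([0.5449, 0.1433, 0.0031], 0.95)]
flat [([0.5458, 0.1399, 0.0871], 0.7), ([0.5454, 0.1452, 0.0048], 0.43)]
```

View pics/w1.png

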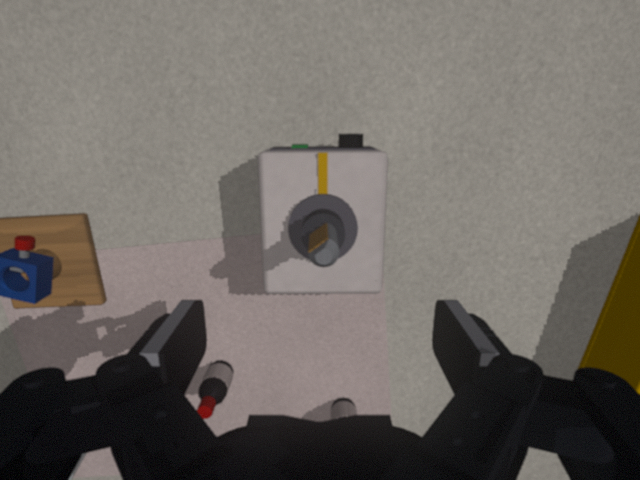

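The wrist view shows the shaft at about (322,235) px. Its brass flat, at (318,237), is turned toward upper left. The yellow mark runs from (322,153) to (323,193). I'll fit these regions.

```bash
cat > fit.py <<'E'
from h import *
import sys
from scipy.optimize import minimize
d=np.load('w_%s.npz'%sys.argv[1]);p={k:d[k] for k in d.files};p['fovy']=float(p['fovy']);p['cx']=float(p['cx']);p['cy']=float(p['cy']);T=p['T']
h=cv2.cvtColor(p['pixels'],cv2.COLOR_RGB2HSV);S=8
def comp(m,u0,r=45):
    v,u=np.indices(m.shape); return m&(np.hypot(u-u0[0],v-u0[1])<r)
def soft(X):
    q=proj(p,X,T); m=np.zeros((480,640),np.uint8); cv2.fillConvexPoly(m,np.round(q*16).astype(np.int32),255,cv2.LINE_AA,4); return m/255.
def iou(m,s): return -(np.minimum(m,s).sum()/np.maximum(m,s).sum())
c0=np.array([.5455,.141])
hue=(h[...,0]>8)&(h[...,0]<32)&(h[...,1]>110)
ym=comp(hue&(h[...,2]>60),proj(p,[[c0[0]-.047,c0[1],.062]],T)[0],25)
def rot(a): return np.array([[np.cos(a),-np.sin(a)],[np.sin(a),np.cos(a)]])
def mk(v): return np.c_[np.array([[-.064,-.004],[-.03,-.004],[-.03,.004],[-.064,.004]])@rot(v[2]).T+v[:2],[.062]*4]
r=min((minimize(lambda v:iou(ym,soft(mk(v))),[*c0,a],method='Nelder-Mead',options=dict(initial_simplex=[[*c0,a],[c0[0]+.004,c0[1],a],[c0[0],c0[1]+.004,a],[*c0,a+.08]])) for a in(-.06,0,.04)),key=lambda r:r.fun)
print('mark fit: axis',r.x[:2].round(4),'yaw',r.x[2].round(3),r.fun.round(3),ym.sum())
bm=comp(hue&(h[...,2]>40),proj(p,[[*c0,.105]],T)[0],24)
v,u=np.nonzero(bm);print('brass px',bm.sum(),u.min(),u.max(),v.min(),v.max())
def fl(v): return np.c_[np.array([[-.007,-.0085],[-.007,.0085],[-.007,.0085],[-.007,-.0085]])@rot(v[2]).T+v[:2],[.083,.083,.127,.127]]
rs=[minimize(lambda v:iou(bm,soft(fl(v))),[*c0,a],method='Nelder-Mead',options=dict(initial_simplex=[[*c0,a],[c0[0]+.004,c0[1],a],[c0[0],c0[1]+.004,a],[*c0,a+.2]])) for a in np.arange(-.4,1.5,.2)]
for r in sorted(rs,key=lambda r:r.fun)[:3]: print('flat: axis',r.x[:2].round(4),'yaw',r.x[2].round(3),r.fun.round(3))
E
python3 fit.py w1
```

```text
mark fit: axis [0.5447 0.1407] yaw -0.039 -0.793 369
brass px 250 309 327 225 251
flat: axis [0.5447 0.1421] yaw 0.738 -0.762
flat: axis [0.5447 0.142 ] yaw 0.737 -0.762
flat: axis [0.5447 0.142 ] yaw 0.741 -0.761
```

```bash
python3 -c "
from h import *
move([.5462,.1425,.16],.74);move([.5462,.1425,.091],.74)"
```

```text
shift [-18.8   1.3  81.5] turn [ 1.000e-03 -1.000e-03  4.563e+00]
shift [-18.8   1.3 150.5] turn [ 1.000e-03 -1.000e-03  4.563e+00]
```

Call:
move_arm(targets=[[[-19,1,10],[0,0,1.0],-1],[[-19,1,20],[0,0,2.0],-1],[[-19,1,30],[0,0,3.0],-1],[[-19,1,40],[0,0,4.0],-1],[[-19,1,50],[0,0,4.56],-1]])

```text
clock: 4.28
tcp_pos: [0.5466, 0.1423, 0.1913]
orientation: [0.0, 0.405, 0.914, 0.0]
wrist_force: [0.5, -0.3, 0.7]
finger_gap: 0.0852
grip_force: 0.0
```

```bash
sleep 0; python3 -c "
from h import *
move([.5462,.1425,.091],.74)"; python3 w.py w2 shoulder; python3 fit.py w2
```

```text
shift [  0.4  -0.2 100.3] turn [ 0.002  0.001 -0.017]
[0.54657595 0.14231261 0.19127799] 0.737036997486692
shoulder [([0.548, 0.142, 0.0838], 0.91)]
mark fit: axis [0.5453 0.1404] yaw -0.048 -0.829 513
brass px 57 303 307 228 262
flat: axis [0.5441 0.1421] yaw 0.62 -0.506
flat: axis [0.544  0.1421] yaw 0.62 -0.506
flat: axis [0.544  0.1422] yaw 0.615 -0.506
```

Call:
move_arm(targets=[[[0,0,40],[0,0,0],-1],[[0,0,75],[0,0,0],-1],[[0,0,100],[0,0,0],-1],[[0,0,100],[0,0,0],-1],[[0,0,100],[0,0,0],-1]])

```text
clock: 5.0
tcp_pos: [0.5479, 0.1416, 0.0927]
orientation: [0.001, 0.403, 0.915, 0.0]
wrist_force: [0.2, 0.7, 0.4]
finger_gap: 0.0852
grip_force: 0.0
```

Call:
move_arm(targets=[[[0,0,0],[0,0,0],0.4],[[0,0,0],[0,0,0],1],[[0,0,0],[0,0,0],1],[[0,0,0],[0,0,0],1],[[0,0,0],[0,0,0],1]], squeeze=25)

```text
clock: 5.62
tcp_pos: [0.5475, 0.1413, 0.0917]
orientation: [0.0, 0.404, 0.915, 0.0]
wrist_force: [-0.2, 0.6, 2.4]
finger_gap: 0.018
grip_force: 24.7
```

Call:
move_arm(targets=[[[0.1,-0.1,0],[0,0,1.0],1],[[0.2,-0.3,0],[0,0,2.0],1],[[0.3,-0.5,0],[0,0,3.0],1],[[0.4,-0.7,0],[0,0,4.0],1],[[0.4,-0.7,0],[0,0,4.5],1]])

```text
clock: 6.25
tcp_pos: [0.5466, 0.1398, 0.0916]
orientation: [0.001, 0.725, 0.689, -0.001]
wrist_force: [-1.1, -4.6, 4.2]
finger_gap: 0.018
grip_force: 24.5
```

Call:
move_arm(targets=[[[0,0,0],[0,0,0],1],[[0,0,0],[0,0,0],1],[[0,0,0],[0,0,0],1]])

```text
clock: 6.62
tcp_pos: [0.5466, 0.1398, 0.0917]
orientation: [0.001, 0.723, 0.691, -0.001]
wrist_force: [-0.4, -5.2, 3.6]
finger_gap: 0.0181
grip_force: 26.3
```

```bash
python3 w.py w3 shoulder;python3 fit.py w3|head -1; python3 -c "
from h import *
print(env.get_state()['ft_torque'],env.get_state()['joint_pos'])"
```

```text
[0.54655467 0.13976521 0.09165908] -0.04552846874093861
shoulder [([0.5481, 0.1392, 0.0837], 0.88)]
mark fit: axis [0.5466 0.1406] yaw -0.043 -0.645 781
[-1.01458399  0.17747063 -0.06094319] [ 0.10928562  0.37186145 -0.2242911   0.97448939 -0.00238442  1.72565354]
```

View pics/w3.png

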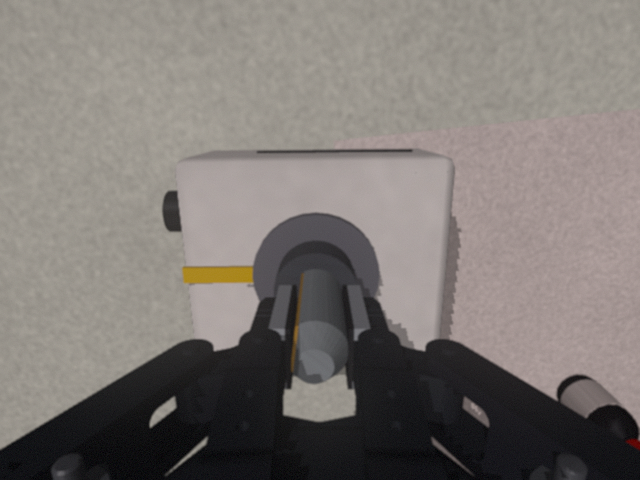

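The wrist view shows the pads squarely across the shaft, with brass on the left pad at (297,320) px facing the yellow mark at (218,275). So the turn is done. Release and rise.

Call:
move_arm(targets=[[[0,0,0],[0,0,0],-1],[[0,0,0],[0,0,0],-1],[[0,0,0],[0,0,0],-1],[[0,0,0],[0,0,0],-1],[[0,0,-40],[0,0,0],-1]])

```text
clock: 7.35
tcp_pos: [0.5437, 0.1408, 0.1286]
orientation: [-0.002, 0.723, 0.691, -0.003]
wrist_force: [0.0, 0.0, 0.5]
finger_gap: 0.0856
grip_force: 0.0
```

Call:
move_arm(targets=[[[0,0,-50],[0,0,0],-1],[[0,0,-90],[0,0,-1],-1],[[0,0,-100],[0,0,-2],-1],[[0,0,-100],[0,0,-3],-1],[[0,0,-100],[0,0,-4],-1]])

```text
clock: 7.98
tcp_pos: [0.5465, 0.1411, 0.2316]
orientation: [0.0, 0.441, 0.898, 0.0]
wrist_force: [0.1, -0.4, 0.5]
finger_gap: 0.0852
grip_force: 0.0
```

```bash
python3 w.py w4 shoulder mark; python3 fit.py w4; python3 -c "
from h import *
print(env.get_state()['joint_pos'].round(3));move([.56,-.15,.2],1.57-.26)"
```

```text
[0.54648875 0.14111774 0.23162183] 0.6577598526433538
shoulder [([0.5457, 0.1394, 0.0833], 0.68)]
mark [([0.5015, 0.1392, 0.0617], 0.65)]
mark fit: axis [0.5445 0.1404] yaw -0.05 -0.843 409
brass px 243 302 320 205 233
flat: axis [0.5311 0.1425] yaw 3.029 -0.864
flat: axis [0.5311 0.1424] yaw 3.022 -0.864
flat: axis [0.545  0.1409] yaw -0.114 -0.864
[0.11  0.292 0.017 1.296 0.    1.032]
shift [-240.2 -165.    31.2] turn [ 0.000e+00 -1.000e-03 -3.787e+00]
```

Call:
move_arm(targets=[[[-45,-33,0],[0,0,-0.9],-1],[[-90,-66,0],[0,0,-1.8],-1],[[-135,-99,0],[0,0,-2.6],-1],[[-180,-128,0],[0,0,-3.2],-1],[[-225,-155,0],[0,0,-3.8],-1]])

```text
clock: 8.75
tcp_pos: [0.5595, -0.1336, 0.2314]
orientation: [0.0, 0.128, 0.992, 0.0]
wrist_force: [0.1, 0.1, -0.9]
finger_gap: 0.0853
grip_force: 0.0
```

Call:
move_arm(targets=[[[-14,-8,15],[0,0,0],-1],[[-14,-8,15],[0,0,0],-1],[[-14,-8,15],[0,0,0],-1]])

```text
clock: 9.12
tcp_pos: [0.5708, -0.1417, 0.216]
orientation: [-0.001, 0.127, 0.992, 0.0]
wrist_force: [-0.0, 0.5, 0.5]
finger_gap: 0.0853
grip_force: 0.0
```

```bash
python3 w.py w5 stand collar_center
```

```text
[ 0.57076977 -0.14168361  0.21598788] 1.3151737917466457
stand [([0.5841, -0.1507, -0.0007], 0.77)]
collar_center [([0.5841, -0.1483, 0.0459], 0.87)]
```

View pics/w5.png

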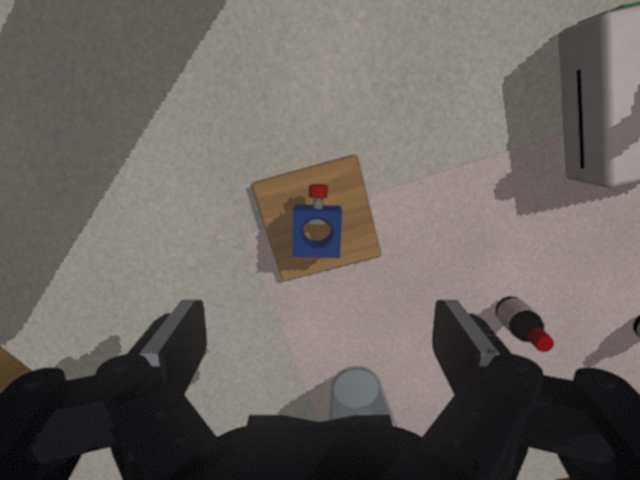

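The wrist view shows the blue collar's centre at (317,232) px. The screw points up-image at (318,190), already nearly square to the tool. I'll fit its pose.

```bash
cat > fitc.py <<'E'
import sys; sys.argv=['',sys.argv[1],*sys.argv[2:]]
from h import *
from scipy.optimize import minimize
d=np.load('w_%s.npz'%sys.argv[1]);p={k:d[k] for k in d.files}
for k in('fovy','cx','cy'):p[k]=float(p[k])
T=p['T'];h=cv2.cvtColor(p['pixels'],cv2.COLOR_RGB2HSV)
zc=float(sys.argv[2]);c0=[float(sys.argv[3]),float(sys.argv[4])];a0=float(sys.argv[5])
m=((h[...,0]>100)&(h[...,0]<130)&(h[...,1]>130)&(h[...,2]>40)).astype(np.uint8)
u0=proj(p,[[*c0,zc]],T)[0];v,u=np.indices(m.shape);m[np.hypot(u-u0[0],v-u0[1])>60]=0
hm=np.zeros_like(m);cv2.fillConvexPoly(hm,cv2.convexHull(np.argwhere(m)[:,::-1].astype(np.int32)),1)
B=np.array([[x,y,z] for x in(-.02,.02) for y in(-.02,.02) for z in(-.012,.012)])
def s(v):
    X=R.from_euler('z',v[2]).apply(B)+[v[0],v[1],zc];q=cv2.convexHull(proj(p,X,T).astype(np.float32))
    o=np.zeros((480,640),np.uint8);cv2.fillConvexPoly(o,np.round(q*16).astype(np.int32),255,cv2.LINE_AA,4);return o/255.
f=lambda v:-np.minimum(hm,s(v)).sum()/np.maximum(hm,s(v)).sum()
r=min((minimize(f,[*c0,a],method='Nelder-Mead',options=dict(initial_simplex=[[*c0,a],[c0[0]+.004,c0[1],a],[c0[0],c0[1]+.004,a],[*c0,a+.1]])) for a in(a0-.1,a0,a0+.1)),key=lambda r:r.fun)
print(r.x.round(4),r.fun.round(3),hm.sum())
# red screw head direction at z of centre
rm=((h[...,0]<8)|(h[...,0]>172))&(h[...,1]>150)&(h[...,2]>60)&(np.hypot(u-u0[0],v-u0[1])<60)
w=np.argwhere(rm)[:,::-1].mean(0);P=onplane(p,[w],zc,T)[0];print('screw',P.round(4),'yaw',np.arctan2(-(P[1]-r.x[1]),-(P[0]-r.x[0])).round(3),np.hypot(*(P[:2]-r.x[:2])).round(4))
E
python3 fitc.py w5 .042 .585 -.149 -.26; python3 - <<'E'
from h import *
move([.585,-.149,.042-.012+.019-.019+0],1.57-.26)
E
```

```text
[ 0.588  -0.149  -0.3464] -0.834 2243
screw [ 0.5529 -0.1386  0.042 ] yaw -0.29 0.0366
shift [-15.1  -3.6 186.8] turn [0.001 0.003 0.037]
```

```bash
python3 - <<'E'
from h import *
d=np.load('w_w5.npz');p={k:d[k] for k in d.files}
for k in('fovy','cx','cy'):p[k]=float(p[k])
print(onplane(p,[[317.3,231.5],[293,206],[342,206],[341,258],[293,257]],.054,p['T']).round(4))
move([.5865,-.149,.10],1.31);move([.5865,-.149,.027],1.31)
im=p['pixels'][160:290,240:390,::-1];cv2.imwrite('pics/c5.png',cv2.resize(im,None,fx=5,fy=4.6,interpolation=cv2.INTER_CUBIC))
E
```

```text
[[ 0.5833 -0.147   0.054 ]
 [ 0.5577 -0.1605  0.054 ]
 [ 0.5677 -0.1223  0.054 ]
 [ 0.6105 -0.1336  0.054 ]
 [ 0.5995 -0.1722  0.054 ]]
shift [-16.6  -3.2 116.8] turn [0.001 0.003 0.037]
shift [-16.6  -3.2 189.8] turn [0.001 0.003 0.037]
```

View pics/c5.png

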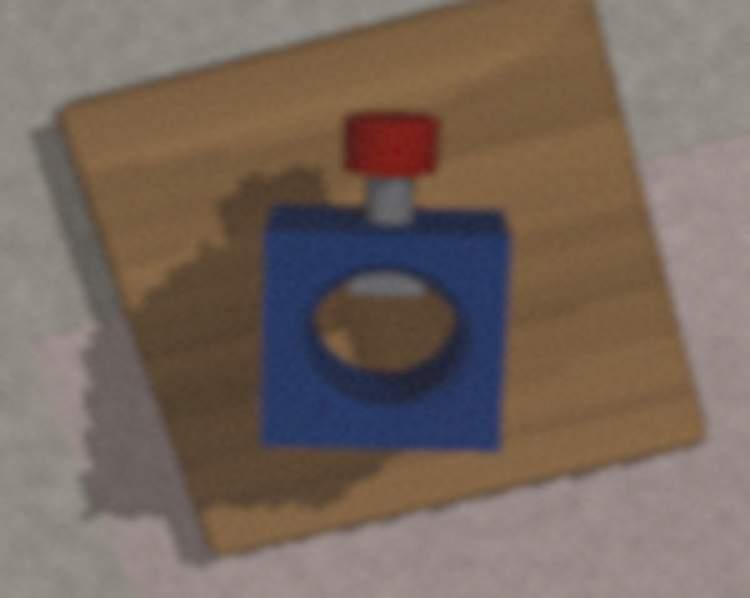

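The crop shows the collar's top face with corners at about (265,232), (508,236), (500,450) and (263,446) in the crop. That puts the centre near (0.586,-0.148) and the yaw near -0.27.

```bash
python3 - <<'E'
from h import *
move([.586,-.148,.10],1.30);move([.586,-.148,.027],1.30)
E
```

```text
shift [-15.9  -2.4 116.8] turn [0.001 0.003 0.094]
shift [-15.8  -2.4 189.8] turn [0.001 0.003 0.094]
```

Call:
move_arm(targets=[[[-16,-2,50],[0,0,0.09],-1],[[-16,-2,100],[0,0,0.09],-1],[[-16,-2,140],[0,0,0.09],-1],[[-16,-2,170],[0,0,0.09],-1],[[-16,-2,190],[0,0,0.09],-1]])

```text
clock: 9.9
tcp_pos: [0.5855, -0.1478, 0.025]
orientation: [-0.001, 0.135, 0.991, 0.0]
wrist_force: [0.1, 0.0, 0.1]
finger_gap: 0.0856
grip_force: 0.0
```

Call:
move_arm(targets=[[[0,0,0],[0,0,0],-1],[[0,0,0],[0,0,0],-0.2],[[0,0,0],[0,0,0],0.1],[[0,0,0],[0,0,0],1],[[0,0,0],[0,0,0],1]], squeeze=30)

```text
clock: 10.52
tcp_pos: [0.5871, -0.1494, 0.0277]
orientation: [0.001, 0.135, 0.991, -0.0]
wrist_force: [0.3, 0.6, 6.3]
finger_gap: 0.0395
grip_force: 30.9
```

```bash
python3 - <<'E'
from h import *
s=env.get_state();print(s['finger_gap'],s['grip_force'],s['wrist_force'],s['ft_torque'],s['tcp_pos'])
E
```

```text
0.03946236534185246 30.947207808494568 [0.32900871 0.5642173  6.26729183] [0.20640131 0.12537043 0.01752512] [ 0.58710733 -0.14938969  0.02767325]
```

Call:
move_arm(targets=[[[0,0,-20],[0,0,0],1],[[0,0,-60],[0,0,0],1],[[0,0,-110],[0,0,0],1],[[0,0,-160],[0,0,0],1],[[0,0,-165],[0,0,0],1]])

```text
clock: 11.15
tcp_pos: [0.5883, -0.1501, 0.1959]
orientation: [0.004, 0.135, 0.991, -0.001]
wrist_force: [-0.3, 0.5, -0.9]
finger_gap: 0.0397
grip_force: 30.5
```

```bash
python3 w.py w6 collar_center; python3 - <<'E'
from h import *
s=env.get_state();print(s['finger_gap'],s['grip_force'],s['wrist_force'])
move([.5447,.1408,.19],1.51)
a=cv2.imread('pics/w6.png');cv2.imwrite('pics/c6.png',cv2.resize(a[240:440,210:430],(660,600),interpolation=cv2.INTER_CUBIC))
E
```

```text
[ 0.58829673 -0.15012371  0.19593465] 1.2991393689607915
collar_center [([0.5873, -0.1489, 0.2134], 0.63)]
0.03928164741441023 30.532291531562805 [ 0.75003909  0.76326028 -2.22343729]
shift [118.1 268.3   1.7] turn [-0.002  0.01  -1.208]
```

View pics/c6.png

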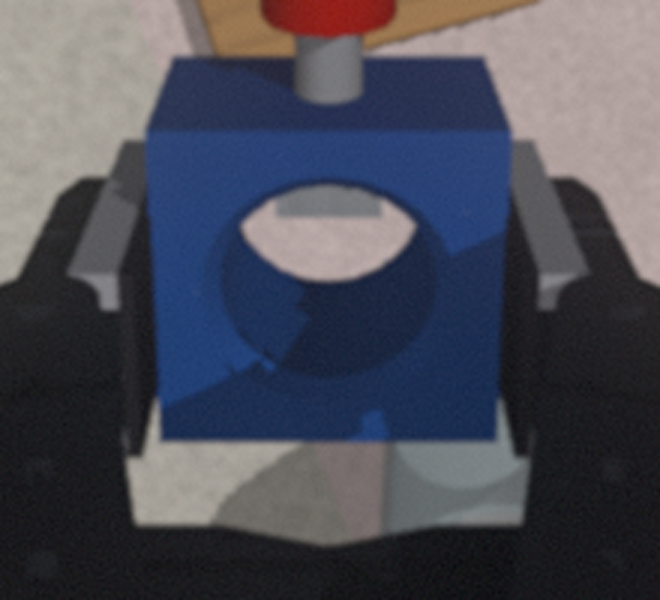

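The crop shows the collar held square between the pads, with its top-face corners at (148,130), (508,130), (497,440) and (163,440). I'll run PnP for its in-hand pose.

```bash
python3 - <<'E'
from h import *
d=np.load('w_w6.npz');p={k:d[k] for k in d.files}
for k in('fovy','cx','cy'):p[k]=float(p[k])
c=np.array([[148,130],[508,130],[497,440],[163,440],[173,58],[485,58]])/3.-0.17+[210,240]
# collar frame: -x screw, up-image = tool +x = collar -x ; right = tool y = collar y
X=np.array([[-20,-20,12],[-20,20,12],[20,20,12],[20,-20,12],[-20,-20,-12],[-20,20,-12]])*1e-3
# ambiguity check of handedness: tool y vs collar +y
T=p['T']; print('tool x',T[:3,0].round(2),'tool y',T[:3,1].round(2))
for sgn in (1,-1):
    Y=X.copy(); Y[:,1]*=sgn
    ok,rv,tv=cv2.solvePnP(Y,c,K(p),p['dist_coeffs']); q=cv2.projectPoints(Y,rv,tv,K(p),p['dist_coeffs'])[0].reshape(-1,2)
    C=np.eye(4);F=np.diag([1,-1,-1]);C[:3,:3]=F@cv2.Rodrigues(rv)[0];C[:3,3]=F@tv.ravel()
    M=p['mount']@C; print(sgn,np.abs(q-c).mean().round(2)); print(M.round(4)); W=T@M; print('world centre',W[:3,3].round(4),'euler zyx',R.from_matrix(W[:3,:3]).as_euler('ZYX').round(3))
E
```

```text
tool x [-0.96  0.27 -0.01] tool y [ 0.27  0.96 -0.  ]
1 0.28
[[-1.000e+00  4.600e-03  8.800e-03  9.000e-04]
 [ 4.500e-03  1.000e+00 -7.400e-03 -6.000e-04]
 [-8.800e-03 -7.400e-03 -9.999e-01 -1.330e-02]
 [ 0.000e+00  0.000e+00  0.000e+00  1.000e+00]]
world centre [ 0.5872 -0.1504  0.2092] euler zyx [-0.267 -0.017  0.006]
-1 0.28
[[ 1.      0.0046 -0.0088  0.1426]
 [-0.0045  1.      0.0074 -0.0011]
 [ 0.0088 -0.0074  0.9999 -0.2728]
 [ 0.      0.      0.      1.    ]]
world centre [ 0.4487 -0.1121  0.4676] euler zyx [2.874 0.017 3.135]
```

```bash
python3 - <<'E'
from h import *
move([.5456,.1416,.185],1.505)
E
```

```text
shift [117.5 269.4   6.7] turn [-0.002  0.01  -1.18 ]
```

Call:
move_arm(targets=[[[22,50,0],[0,0,-0.2],1],[[44,100,0],[0,0,-0.5],1],[[66,150,0],[0,0,-0.8],1],[[87,200,0],[0,0,-1.0],1],[[105,240,0],[0,0,-1.18],1]])

```text
clock: 11.88
tcp_pos: [0.5474, 0.1121, 0.1889]
orientation: [-0.002, 0.032, 0.999, -0.0]
wrist_force: [0.6, 0.8, -1.4]
finger_gap: 0.0395
grip_force: 30.6
```

```bash
python3 - <<'E'
from h import *
print(env.get_state()['qvel'].round(2));move([.5456,.1416,.185],1.505)
E
```

```text
[ 0.62  0.01  0.01 -0.   -0.    0.37]
shift [ 3.7 29.4  3.9] turn [-0.002 -0.023  0.011]
```

Call:
move_arm(targets=[[[2,15,2],[0,0,0],1],[[4,26,4],[0,0,0],1],[[4,26,4],[0,0,0],1],[[4,26,4],[0,0,0],1],[[4,26,4],[0,0,0],1]])

```text
clock: 12.5
tcp_pos: [0.5474, 0.1354, 0.1873]
orientation: [0.0, 0.034, 0.999, -0.0]
wrist_force: [0.2, -0.5, -0.8]
finger_gap: 0.0398
grip_force: 30.7
```

```bash
python3 w.py w7 shoulder mark; python3 - <<'E'
from h import *
print(env.get_state()['qvel'].round(2));move([.5456,.1416,.145],1.505)
d=np.load('w_w7.npz');p={k:d[k] for k in d.files}
for k in('fovy','cx','cy'):p[k]=float(p[k])
print(proj(p,[[.5447,.1411,.135],[.5447,.1411,.083]],p['T']).round(0))
E
```

```text
[0.54736844 0.13538827 0.18733155] 1.5035355719630592
shoulder []
mark [([0.499, 0.142, 0.0593], 0.76)]
[ 0.  0.  0. -0.  0.  0.]
shift [ 2.1  5.7 42.4] turn [ 0.     0.002 -0.005]
[[330. 257.]
 [328. 231.]]
```

View pics/w7.png

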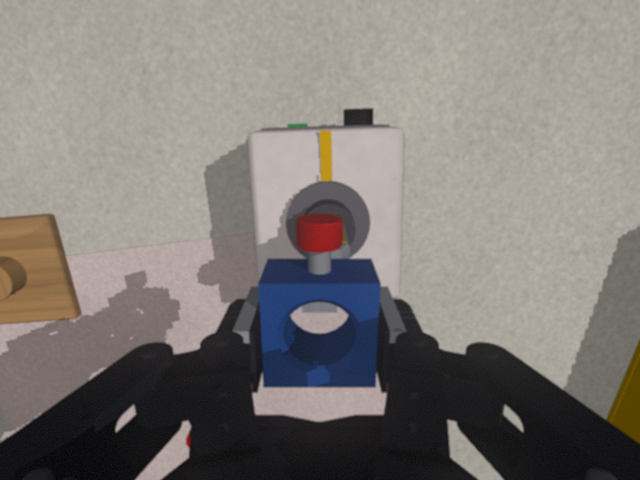

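The wrist view shows the collar held level. The screw at (320,232) px points along the mark at (325,155), and the shaft is about 6 mm to the right, as computed. Centre it.

Call:
move_arm(targets=[[[2,6,4],[0,0,0],1],[[2,6,4],[0,0,0],1],[[2,6,4],[0,0,0],1],[[2,6,4],[0,0,0],1]])

```text
clock: 13.15
tcp_pos: [0.5455, 0.1426, 0.1834]
orientation: [0.0, 0.033, 0.999, 0.0]
wrist_force: [0.4, -0.3, -0.9]
finger_gap: 0.0394
grip_force: 30.7
```

```bash
python3 - <<'E'
from h import *
s=env.get_state();print(s['wrist_force'],s['ft_torque']);move([.5456,.1416,.145],1.505)
E
```

```text
[ 0.37863809 -0.28125165 -0.90175349] [ 0.00918966  0.02124197 -0.02211821]
shift [-0.1 -1.  38.4] turn [0.    0.001 0.002]
```

Call:
move_arm(targets=[[[0,-1,20],[0,0,0],1],[[0,-1,40],[0,0,0],1],[[0,-1,50],[0,0,0],1],[[0,-1,55],[0,0,0],1],[[0,-1,55],[0,0,0],1]])

```text
clock: 13.78
tcp_pos: [0.5455, 0.1415, 0.1284]
orientation: [0.0, 0.033, 0.999, 0.0]
wrist_force: [-0.1, 0.3, -1.2]
finger_gap: 0.0394
grip_force: 30.7
```

```bash
python3 - <<'E'
from h import *
s=env.get_state();print(s['wrist_force'],s['ft_torque']);move([.5456,.1416,.083],1.505)
E
```

```text
[-0.14972107  0.25709837 -1.23993431] [ 0.04144979  0.02128879 -0.01924287]
shift [-0.1  0.1 45.4] turn [0.001 0.001 0.001]
```

No contact yet; lowering slowly.

Call:
move_arm(targets=[[[0,0,3],[0,0,0],1],[[0,0,6],[0,0,0],1],[[0,0,9],[0,0,0],1],[[0,0,12],[0,0,0],1],[[0,0,12],[0,0,0],1]])

```text
clock: 14.4
tcp_pos: [0.5451, 0.1415, 0.116]
orientation: [-0.0, 0.033, 0.999, -0.0]
wrist_force: [0.3, -0.1, -1.3]
finger_gap: 0.0398
grip_force: 30.7
```

Call:
move_arm(targets=[[[0,0,4],[0,0,0],1],[[0,0,8],[0,0,0],1],[[0,0,12],[0,0,0],1],[[0,0,15],[0,0,0],1],[[0,0,15],[0,0,0],1]])

```text
clock: 15.02
tcp_pos: [0.5451, 0.1415, 0.101]
orientation: [-0.0, 0.033, 0.999, 0.0]
wrist_force: [-0.6, -0.6, -1.0]
finger_gap: 0.0396
grip_force: 30.7
```

Call:
move_arm(targets=[[[0,0,5],[0,0,0],1],[[0,0,10],[0,0,0],1],[[0,0,14],[0,0,0],1],[[0,0,17],[0,0,0],1],[[0,0,17],[0,0,0],1]])

```text
clock: 15.65
tcp_pos: [0.5452, 0.1415, 0.084]
orientation: [-0.0, 0.033, 0.999, 0.0]
wrist_force: [0.7, 0.4, 0.2]
finger_gap: 0.0396
grip_force: 30.7
```

Call:
move_arm(targets=[[[0,0,1],[0,0,0],1],[[0,0,2],[0,0,0],1],[[0,0,3],[0,0,0],1],[[0,0,3],[0,0,0],1]])

```text
clock: 16.15
tcp_pos: [0.5454, 0.1415, 0.0813]
orientation: [-0.0, 0.033, 0.999, 0.0]
wrist_force: [-0.6, -0.0, -1.2]
finger_gap: 0.0394
grip_force: 30.7
```

Call:
move_arm(targets=[[[0,0,1],[0,0,0],1],[[0,0,2],[0,0,0],1],[[0,0,3],[0,0,0],1],[[0,0,3],[0,0,0],1]])

```text
clock: 16.65
tcp_pos: [0.5455, 0.1416, 0.0806]
orientation: [0.001, 0.033, 0.999, 0.0]
wrist_force: [-5.5, -0.8, 14.3]
finger_gap: 0.0395
grip_force: 32.6
```

Contact with 14 N at the expected height: the collar centre is about 94 mm up, against 95 mm seated. One check picture before handing in.

```bash
python3 - <<'E'
from h import *
p=env.read_camera('side');u,v=np.round(proj(p,[[.5447,.1411,.095]])[0]).astype(int)
w=env.read_camera('wrist');print([ (np.round(d['centre'],4),d['confidence']) for d in env.landmark_of('collar_center',w)])
a=cv2.resize(p['pixels'][v-50:v+50,u-50:u+50,::-1],(400,400),interpolation=cv2.INTER_CUBIC);b=cv2.resize(w['pixels'][120:420,170:470,::-1],(400,400))
cv2.imwrite('pics/end.png',np.hstack([a,b]));s=env.get_state();print(s['wrist_force'],s['ft_torque'],s['qvel'].round(3),s['grip_force'])
E
```

```text
[(array([0.5443, 0.143 , 0.0952]), 0.73)]
[-5.40683322 -1.30492528 13.97583384] [-0.18872392  1.16070707 -0.01273973] [ 0.001 -0.002  0.001 -0.001 -0.002  0.   ] 32.578133940696716
```

View pics/end.png

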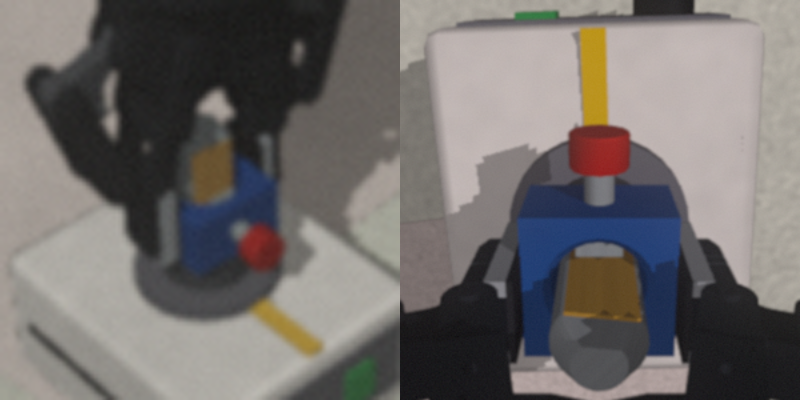

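The pictures show the collar down on the shoulder. The brass flat (right picture, (603,290) px) sits under the screw at (600,150), in line with the yellow mark at (593,75). The grip is steady at 32 N. Handing in.

```bash
python3 -c "
from workcell import env
print(env.hand_in())"
```

```text
the job is handed in; nothing more can be done
None
```

The job is handed in: I turned the flat to the yellow mark, then lowered the collar onto the shoulder with its screw over the flat, and the arm still grips it at about 32 N; the hand-in returned no verdict, but the last pictures and the contact height agree with it being seated.

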